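# Clear the nail brush and pop the touch-latch lid in the tile ledge

### The job

Without picking anything up, push the wooden nail brush with your fingertips off the dark wooden lid until it rests, bristles down, wholly on the blue tiles beside the lid. Then press the lid down at its steel dot so that the touch catch lets go, and let it spring ajar and leave it so. Leave the soap dispenser and the other things standing where they are.

Things in the scene. Friction and masses are not known exactly. Their poses are not given: they have to be found in the camera images.
- ledge: fixed white tiled ledge, 230 mm deep (own x -110 to +120), 680 mm long (own y +-340), flat top 80 mm above the counter; a 12 mm tile upstand behind its far (+x) edge rises to 115 mm. Origin on the counter; x points away from the robot, y to the robot's left. A wooden lid is let into it: own x -75 to +65 mm, y +-85 mm. Position and yaw vary.
- lid (a joint): angle (rad) of the dark wooden lid, 140 mm deep, 170 mm wide, 10 mm thick, hinged along its far (+x) edge (axis at ledge x +65 mm, 76 mm above the counter). 0 = shut and caught, top 1 mm proud of the ledge (81 mm above the counter), 3 mm gap around; negative = pressed in, hard stop -0.045; positive = near edge raised, stop at 0.40 (ajar, near edge some 55 mm up).
- lid_press (a point): centre of the 18 mm steel dot on the lid's top, 35 mm from its near edge, midway along it; moves with the lid. Pressed straight down here 4 mm or more (5 to 7 N; hard stop 4.7 mm) the catch lets go for good; as the finger withdraws upwards a damped spring raises the lid to its stop in about a second. While caught it cannot be pulled open.
- blue_tile: the field of four blue tiles set flush in the ledge top, 140 mm (ledge x) by 144 mm (ledge y), either at the left or the right of the lid (its near side 13 mm from the lid's side); origin at its centre on the ledge top, axes parallel to the ledge's. The soap dispenser stands in the matching place on the other side.
- nail_brush: loose wooden nail brush, 90 mm (own x) by 40 mm (own y) by 30 mm tall, 60 to 130 g, bristles down on the lid: white bristles 86 x 36 mm in the lowest 10 mm, wooden back 20 mm thick above. Origin at the centre of its underside, z up through the back. Pushed low on its long side it slides freely from the lid down the 1 mm step onto the tiles.
- brush_a (a point): point inside the brush on its long axis, 30 mm from its middle towards own +x, 15 mm above its underside
- brush_b (a point): the same towards own -x
- dispenser: loose bystander, leave it where it stands; origin at the centre of its underside. Empty glass soap dispenser, 66 mm diameter, 152 mm tall, with steel pump lever reaching 39 mm out from its axis along own -x; on the ledge, at the side of the lid without the blue tiles.
- toothpick_box: loose bystander, leave it where it stands; origin at the centre of its underside. Clear plastic toothpick box 50 x 35 x 70 mm at one end of the ledge.
- brush_cup: loose bystander, leave it where it stands; origin at the centre of its underside. White cup, 68 mm diameter, 80 mm tall, with a short bottle brush standing in it up to 145 mm; at the other end of the ledge.
- tumbler: loose bystander, leave it where it stands; origin at the centre of its underside. Blue tumbler 72 mm diameter, 100 mm tall, on the counter before the ledge, left.
- soap_dish: loose bystander, leave it where it stands; origin at the centre of its underside. White soap dish 120 x 85 x 28 mm with orange soap, on the counter before the ledge, right.
Not all that is in view belongs to the job. Of the things shaped like the nail_brush, the wooden one is meant.

How it is judged:
By the outcome, as a careful person would: the job done as asked, in the order asked, and still so for the second after the job is handed in, with the robot touching nothing.
It also fails if it takes over 51 s, if anything falls off the work surface, if the arm or the gripper's body presses on something with over 40 N, if the wrist force passes 120 N, or if a joint passes its speed limit or range.

### The arm

A 6-joint arm with a two-finger parallel gripper is mounted at the origin on the work surface. World frame = base frame: x ahead of the robot, y to its left, z up, the work surface at z = 0. Lengths are in m, angles in rad, forces in N, time in s.
With the tool pointing down it reaches from about 0.35 to 0.85 m from the base axis. Payload 8.1 kg.
Tool frame: the origin (TCP) lies on the centre line of the jaws, within the pads' length; the fingertips stand 17 mm ahead of it and the grasp point (between the pads) lies 2 mm behind it (tcp_to_tips is the distance from the TCP to the fingertips, in m); z points along the fingers, y is the line along which they close (so a half turn about z gives the same grasp; the last joint's range is limited). The gripper opens to 85 mm and grips with 20 to 120 N. Pads are 22 mm wide; open, the fingers measure 114 mm over their backs; the gripper's body (76 mm by 85 mm) begins 54 mm behind the grasp point. The pads swing forward as they close: fully open they stand 13 mm farther back than shut.
Start: joints at [-0.085, 0.13, 1.488, -0, 1.523, -0.085], TCP at [0.6, 0, 0.248] pointing down, gripper open.
Joint ranges: [-2.96, 2.96], [-0.89, 2.26], [0.02, 2.5], [-1.34, 4.48], [0, 2.73], [-2.66, 2.66]. Speed limits (rad/s): [2.39, 2.39, 2.79, 3.14, 3.14, 3.14].

### API

Orientations are given as a unit quaternion [x, y, z, w].
In Python, from cell import * gives the robot as it stands.
- The arm moves only by the tool play_rows, never from a script. Its argument "targets" is a list of rows, each an object with "travel": the shift along the world's x, y, z normalised to -1 to 1, where 1 is 0.05 m, a list of three; "turn": the turn, a rotation vector about the world's x, y, z normalised to -1 to 1, where 1 is 10 degrees, a list of three. A call has 1 to 12 rows; each row shifts and turns the commanded pose from where the row before left it; what a row does not reach is not made up. A row lasts 1/8 s, in which the tool goes at most 62.5 mm and 10.7 degrees, less where a joint would pass 70% of its speed; a pose out of reach is approached as far as the arm can. A call with a number of a shift or a turn outside -1 to 1 is refused whole. A call with a gripper value outside its range is refused whole. "jaw" is the closure, from -1 (fully open) to 1 (shut), set as the call begins (left out, the last holds). The fingers move at their own pace and stop on an object; the grip force is fixed at half the most. Time passes only in rows, so rows that do not move let the fingers close. It gives the time, the measured TCP pose, the force, the opening and the grip force at its end, in the units of the state.
- read_state(): the state, without advancing time (a new reading comes with each control period).
- get_image(name): name is "scene" or "side" or "wrist"; returns (picture, depth): 400x640x3 uint8, blue, green, red; 400x640 float32, m along the optical axis (not along the pixel's ray), 0 where there is no reading.
- camera_info(name): a dict with "fx", "fy", "cx", "cy" (pixels), "eye" and "orientation" of the camera in the world. Camera axes: x right, y up, looking along -z (the intrinsics and any distortion apply to the point x, -y, -z); pixel columns grow to the right and rows downward; lengths in m; the calibration is good to about 2 mm. A picture is of the moment at which its call begins: read the wrist's pose just before it. camera_info takes no time and is no camera call; for the wrist camera it gives the pose at the moment of the call.
- finish_job(): hands the job in; it is judged then, once.
The state is a dict: "clock": time; "joints": joint angles; "joint_vel": joint speeds; "joint_torque": joint torques, N m; "position": TCP position; "orientation": TCP orientation; "ft_force": force on the tool from outside, world axes, zero at the start; "ft_torque": the same for the moment, N m; "width": finger opening in m; "finger_force": force on a finger pad.
Only numpy, scipy, OpenCV 4.12 (cv2) and the standard library are available. Lean on these libraries where they do the work, as an engineer would, in place of code of your own. Each camera call takes 0.05 s, during which the arm holds its last target. There are 200 camera calls.

## Working session

There is one attempt and no reset: what is moved stays moved. The work goes in short steps, Python scripts to look and compute and a tool call to move; the robot and the scene stay as the last step left them, time stands still between calls to the robot, and variables do not carry over. Pictures are saved under pics/ and viewed, at most 10 in all, crops included, and the job is handed in when it is done.

Besides the shell and the picture viewer there is one more tool, called after "Call:" in YAML: its name, and indented under it one key for each argument. play_rows: Moves the arm, as the interface text tells. Scaled input: -1 to 1 covers 0.05 m each way for a shift and 10 degrees each way for a turn. Its arguments: {"type":"object","properties":{"targets":{"type":"array","items":{"type":"object","properties":{"travel":{"type":"array","items":{"type":"number"}},"turn":{"type":"array","items":{"type":"number"}}}}},"jaw":{"type":"number"}},"required":["targets"]}

```bash
mkdir -p pics; cat > h.py <<'E'
from cell import *
import numpy as np, cv2
from scipy.spatial.transform import Rotation as R
def grab(n):
    info=camera_info(n); im,d=get_image(n); return im,d,info
def rot(i):
    o=np.array(i["orientation"]); return R.from_quat(o).as_matrix() if o.size==4 else o.reshape(3,3)
def ray(i,u,v):
    return rot(i)@np.array([(u-i["cx"])/i["fx"],-(v-i["cy"])/i["fy"],-1.])
def onz(i,u,v,z):
    r=ray(i,u,v); e=np.array(i["eye"]); return e+r*(z-e[2])/r[2]
def dep(i,u,v,d): return np.array(i["eye"])+ray(i,u,v)*d
E
python3 - <<'E'
from h import *
for n in("scene","side","wrist"):
    im,d,i=grab(n); cv2.imwrite(f"pics/{n}0.png",im); np.savez(f"{n}0.npz",im=im,d=d); print(n,i)
print(read_state())
E
```

```text
scene {'fx': 433.5981014812615, 'fy': 433.5981014812615, 'cx': 312.11365865538255, 'cy': 197.95437332316237, 'eye': array([1.28039685, 0.80639989, 0.71608469]), 'orientation': array([0.18512883, 0.4543386 , 0.80117088, 0.34267912])}
side {'fx': 487.8379617243084, 'fy': 487.8379617243084, 'cx': 313.27265174901595, 'cy': 203.68202175920084, 'eye': array([0.1879398 , 0.94481095, 0.99654458]), 'orientation': array([-0.06866829,  0.39866165,  0.90027532, -0.16080392])}
wrist {'fx': 347.1514534442658, 'fy': 347.1514534442658, 'cx': 321.0113073104446, 'cy': 203.2836739341021, 'eye': array([0.59991501, 0.08197963, 0.37294392]), 'orientation': array([-1.62753276e-01,  9.88807454e-04,  5.27669368e-04,  9.86666162e-01])}
{'clock': 0.15, 'joints': array([-8.53807987e-02,  1.31024661e-01,  1.48902663e+00, -1.66522044e-05,
        1.52303026e+00, -8.54299240e-02]), 'joint_vel': array([ 0.00091705, -0.00113097, -0.00415328,  0.00131121, -0.00111681,
       -0.00200417]), 'joint_torque': array([ 1.01583330e-03, -5.70061326e+01, -5.01160097e+01, -1.39109225e-04,
        9.69119486e-03, -7.10949371e-05]), 'position': array([5.99590604e-01, 6.30966158e-05, 2.47464693e-01]), 'orientation': array([ 7.07088931e-01,  7.07124239e-01, -4.85943258e-04, -5.64031325e-04]), 'ft_force': array([ 0.31321048, -0.78162797,  0.0208349 ]), 'ft_torque': array([-0.044101  ,  0.04375468, -0.02035691]), 'finger_force': 0.0, 'width': 0.08519294677313778}
```

View pics/scene0.png

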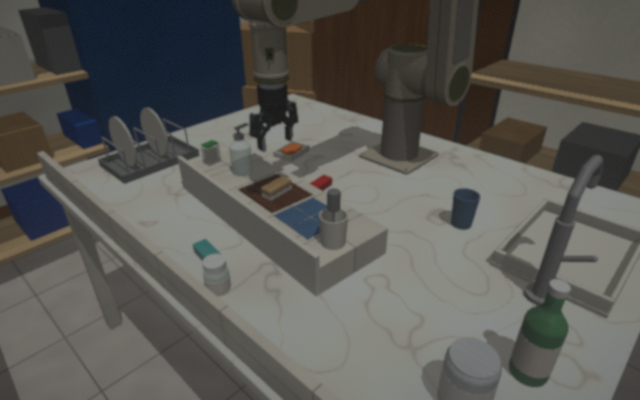

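View pics/wrist0.png

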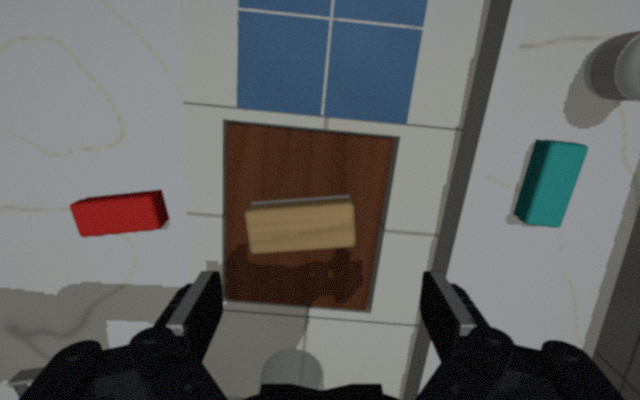

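The wrist view shows the blue tiles at the left (+y, top of the image). The lid has corners near (223,121), (398,136), (371,311) and (224,300). The wooden brush lies across it at (247-355, 200-253) and covers the dot. The dispenser is at (290,370), on the −y side.

```bash
python3 - <<'E'
from h import *
i=camera_info("wrist"); z=np.load("wrist0.npz"); im,d=z["im"],z["d"]
hsv=cv2.cvtColor(im,cv2.COLOR_BGR2HSV)
for p in [(240,280),(300,225),(380,60),(300,150)]: print(p,hsv[p[1],p[0]],d[p[1],p[0]])
def rep(n,m,zz):
    m=cv2.morphologyEx(m.astype(np.uint8),cv2.MORPH_OPEN,np.ones((3,3)))
    c=max(cv2.findContours(m,cv2.RETR_EXTERNAL,cv2.CHAIN_APPROX_NONE)[0],key=cv2.contourArea)
    P=np.array([onz(i,u,v,zz)[:2] for u,v in c[:,0]],np.float32)*1000
    r=cv2.minAreaRect(P); print(n,r,cv2.boxPoints(r).round().tolist()); return c
H,S,V=hsv[...,0],hsv[...,1],hsv[...,2]
win=np.zeros(H.shape,bool); win[100:320,190:420]=1
rep("brush",win&(H>8)&(H<28)&(V>85)&(S>60),.111)
print("lid corners",[onz(i,u,v,.081).round(3).tolist() for u,v in [(223,121),(398,136),(371,311),(224,300)]])
print("blue corners",[onz(i,u,v,.080).round(3).tolist() for u,v in [(238,107),(409,124)]])
pt=lambda u,v:dep(i,u,v,d[v,u]).round(3)
print("brush top",pt(300,228),"lid",pt(240,280),pt(300,150),"tile",pt(380,60))
# dispenser from scene camera
j=camera_info("scene"); z=np.load("scene0.npz"); D=z["d"]
for u,v in [(240,158),(240,145),(240,132),(334,230),(333,195),(292,150),(210,150),(325,182)]: print((u,v),dep(j,u,v,D[v,u]).round(3))
E
```

```text
(240, 280) [  5 122  48] 0.33313423
(300, 225) [ 19 106 130] 0.28264636
(380, 60) [106 122 111] 0.27038518
(300, 150) [ 12 185  62] 0.29326063
brush ((582.655517578125, -28.67005157470703), (88.7311782836914, 39.32677459716797), 4.871676921844482) [[537.0, -13.0], [540.0, -52.0], [629.0, -44.0], [625.0, -5.0]]
lid corners [[0.519, 0.054, 0.081], [0.664, 0.042, 0.081], [0.649, -0.13, 0.081], [0.504, -0.117, 0.081]]
blue corners [[0.532, 0.065, 0.08], [0.672, 0.052, 0.08]]
brush top [ 0.582 -0.028  0.112] lid [ 0.522 -0.095  0.081] [0.582 0.03  0.081] tile [0.645 0.101 0.081]
(240, 158) [ 0.589 -0.18   0.143]
(240, 145) [ 0.58  -0.187  0.18 ]
(240, 132) [ 0.553 -0.217  0.206]
(334, 230) [0.669 0.271 0.137]
(333, 195) [0.659 0.258 0.221]
(292, 150) [ 0.281 -0.283  0.031]
(210, 150) [ 0.607 -0.315  0.133]
(325, 182) [ 0.377 -0.027  0.03 ]
```

The sizes match: lid 145 × 172 mm, brush 89 × 39 mm. The ledge yaw is about −5°, and the blue tiles are centred near (0.60, 0.13). I'll push along the ledge's y with the jaws shut.

Call:
play_rows:
  jaw: 1
  targets:
    - {"travel": [-0.11, -0.42, -0.5], "turn": [0, 0, -0.125]}
    - {"travel": [-0.11, -0.42, -0.5], "turn": [0, 0, -0.125]}
    - {"travel": [-0.11, -0.42, -0.5], "turn": [0, 0, -0.125]}
    - {"travel": [-0.11, -0.42, -0.5], "turn": [0, 0, -0.125]}
    - {"travel": [0, 0, 0], "turn": [0, 0, 0]}
    - {"travel": [0, 0, 0], "turn": [0, 0, 0]}
    - {"travel": [0, 0, 0], "turn": [0, 0, 0]}
    - {"travel": [0, 0, 0], "turn": [0, 0, 0]}

```text
clock: 1.15
position: [0.5788, -0.0835, 0.1494]
orientation: [0.737, 0.676, 0.001, 0.001]
ft_force: [0.8, 0.4, 0.4]
width: -0.0001
finger_force: 0.0
```

```bash
python3 - <<'E'
from h import *
im,d,i=grab("wrist"); cv2.imwrite("pics/w1.png",im)
s,ds,j=grab("side"); cv2.imwrite("pics/s1.png",cv2.resize(s[60:340,100:500],None,fx=2,fy=2))
st=read_state(); print(st["clock"],st["position"],R.from_quat(st["orientation"]).as_matrix().round(3),st["width"])
E
```

```text
1.25 [ 0.57842433 -0.08362723  0.14892888] [[ 0.086  0.996  0.001]
 [ 0.996 -0.086 -0.   ]
 [-0.     0.001 -1.   ]] 0.00021878567675546123
```

View pics/w1.png

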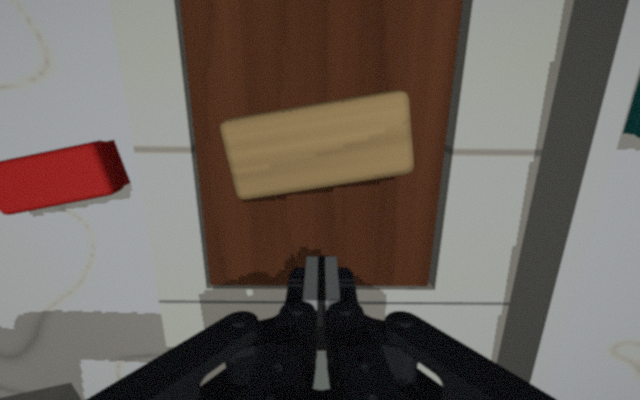

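View pics/s1.png

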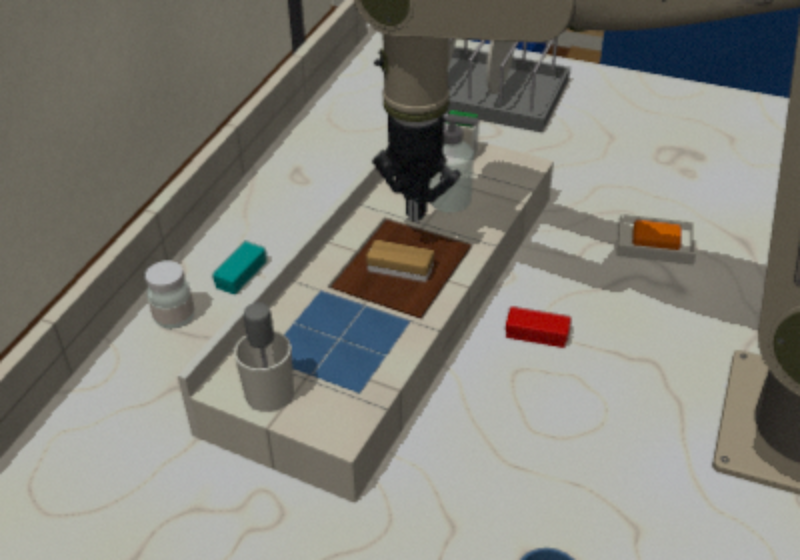

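The jaws are shut and centred on the brush (finger at u=320, brush centre at about u=318, v=145). They stand clear of it and of the dispenser. Next I descend so the fingertips are about 6 mm above the lid.

Call:
play_rows:
  targets:
    - {"travel": [0, 0, -0.45], "turn": [0, 0, 0]}
    - {"travel": [0, 0, -0.3], "turn": [0, 0, 0]}
    - {"travel": [0, 0, -0.15], "turn": [0, 0, 0]}
    - {"travel": [0, 0, 0], "turn": [0, 0, 0]}
    - {"travel": [0, 0, 0], "turn": [0, 0, 0]}

```text
clock: 1.88
position: [0.5785, -0.0841, 0.104]
orientation: [0.737, 0.676, 0.0, 0.0]
ft_force: [0.5, -0.5, 0.2]
width: -0.0001
finger_force: 0.0
```

Call:
play_rows:
  targets:
    - {"travel": [0.013, 0.15, 0]}
    - {"travel": [0.013, 0.15, 0]}
    - {"travel": [0.013, 0.15, 0]}
    - {"travel": [0.013, 0.15, 0]}
    - {"travel": [0.013, 0.15, 0]}
    - {"travel": [0.013, 0.15, 0]}
    - {"travel": [0.013, 0.15, 0]}
    - {"travel": [0.013, 0.15, 0]}
    - {"travel": [0.013, 0.15, 0]}
    - {"travel": [0.013, 0.15, 0]}
    - {"travel": [0.01, 0.1, 0]}
    - {"travel": [0.005, 0.05, 0]}

```text
validation failed for argument at $.ta...
```

```bash
python3 - <<'E'
from h import *
im,d,i=grab("wrist"); cv2.imwrite("pics/w2.png",im); print(read_state()["position"],read_state()["ft_force"])
E
```

```text
[ 0.57857271 -0.08411593  0.10413287] [-0.03665811 -0.2515412  -0.49540915]
```

View pics/w2.png

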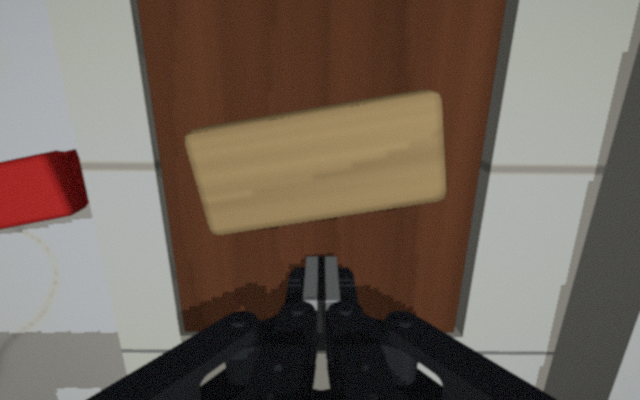

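The call was refused because the rows need a "turn". The picture shows the brush untouched ahead of the fingertips, spanning u 187–445 with its centre at about u=318. I'll repeat the call with turns.

Call:
play_rows:
  targets:
    - {"travel": [0.013, 0.15, 0], "turn": [0, 0, 0]}
    - {"travel": [0.013, 0.15, 0], "turn": [0, 0, 0]}
    - {"travel": [0.013, 0.15, 0], "turn": [0, 0, 0]}
    - {"travel": [0.013, 0.15, 0], "turn": [0, 0, 0]}
    - {"travel": [0.013, 0.15, 0], "turn": [0, 0, 0]}
    - {"travel": [0.013, 0.15, 0], "turn": [0, 0, 0]}
    - {"travel": [0.013, 0.15, 0], "turn": [0, 0, 0]}
    - {"travel": [0.013, 0.15, 0], "turn": [0, 0, 0]}
    - {"travel": [0.013, 0.15, 0], "turn": [0, 0, 0]}
    - {"travel": [0.013, 0.15, 0], "turn": [0, 0, 0]}
    - {"travel": [0.01, 0.1, 0], "turn": [0, 0, 0]}
    - {"travel": [0.005, 0.05, 0], "turn": [0, 0, 0]}

```text
clock: 3.42
position: [0.5853, -0.0011, 0.1033]
orientation: [0.737, 0.676, -0.0, 0.0]
ft_force: [0.3, -0.6, 1.4]
width: -0.0003
finger_force: 0.5
```

```bash
python3 - <<'E'
from h import *
im,d,i=grab("wrist"); cv2.imwrite("pics/w3.png",im); print(read_state()["position"],read_state()["ft_force"])
E
```

```text
[ 0.58523757 -0.00096794  0.10323784] [-0.12383558 -0.01663022 -0.41133499]
```

View pics/w3.png

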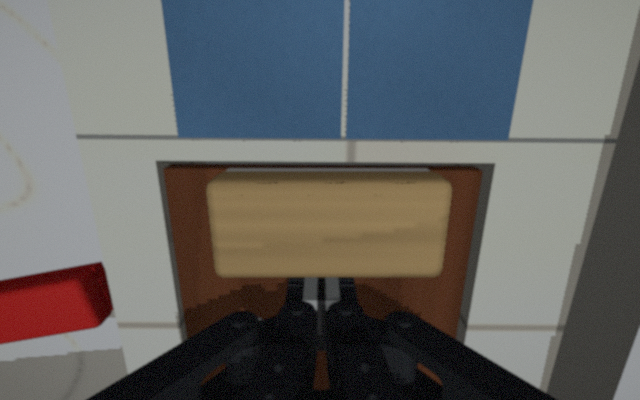

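The brush is now square to the ledge and flush against the tips, spanning u 208–452 within the blue field's u 170–520. I'll continue about 92 mm.

Call:
play_rows:
  targets:
    - {"travel": [0.016, 0.16, 0], "turn": [0, 0, 0]}
    - {"travel": [0.016, 0.16, 0], "turn": [0, 0, 0]}
    - {"travel": [0.016, 0.16, 0], "turn": [0, 0, 0]}
    - {"travel": [0.016, 0.16, 0], "turn": [0, 0, 0]}
    - {"travel": [0.016, 0.16, 0], "turn": [0, 0, 0]}
    - {"travel": [0.016, 0.16, 0], "turn": [0, 0, 0]}
    - {"travel": [0.016, 0.16, 0], "turn": [0, 0, 0]}
    - {"travel": [0.016, 0.16, 0], "turn": [0, 0, 0]}
    - {"travel": [0.016, 0.16, 0], "turn": [0, 0, 0]}
    - {"travel": [0.016, 0.16, 0], "turn": [0, 0, 0]}
    - {"travel": [0.015, 0.15, 0], "turn": [0, 0, 0]}
    - {"travel": [0.01, 0.1, 0], "turn": [0, 0, 0]}

```text
clock: 4.97
position: [0.5945, 0.0915, 0.1033]
orientation: [0.737, 0.676, -0.0, 0.0]
ft_force: [0.1, -0.7, 0.1]
width: -0.0002
finger_force: 0.3
```

Call:
play_rows:
  targets:
    - {"travel": [-0.01, -0.1, 0], "turn": [0, 0, 0]}
    - {"travel": [-0.03, -0.3, 0], "turn": [0, 0, 0]}
    - {"travel": [0, -0.2, 0.6], "turn": [0, 0, 0]}
    - {"travel": [-0.1, -0.6, 0.5], "turn": [0, 0, 0]}
    - {"travel": [-0.3, -0.6, 0], "turn": [0, 0, 0]}
    - {"travel": [0, 0, 0], "turn": [0, 0, 0]}
    - {"travel": [0, 0, 0], "turn": [0, 0, 0]}

```text
clock: 5.85
position: [0.5724, 0.0005, 0.1582]
orientation: [0.738, 0.675, 0.0, -0.0]
ft_force: [0.2, -0.3, -0.3]
width: -0.0
finger_force: 0.0
```

```bash
python3 - <<'E'
from h import *
im,d,i=grab("wrist"); cv2.imwrite("pics/w4.png",im); print(read_state()["position"],read_state()["ft_force"])
np.savez("w4.npz",im=im,d=d,**{k:np.array(v) for k,v in i.items()})
E
```

```text
[0.57244401 0.00097855 0.1580496 ] [-0.44404859 -0.02168313  0.08406428]
```

View pics/w4.png

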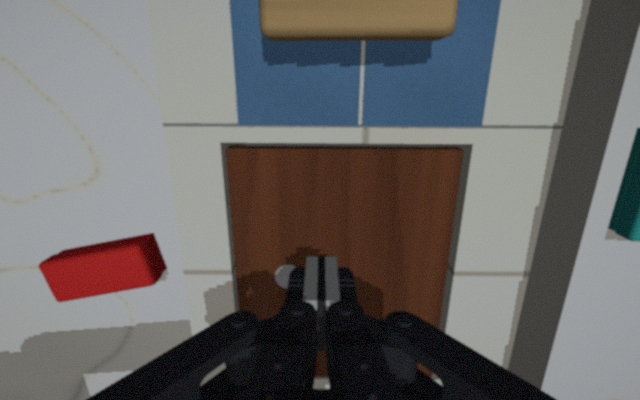

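The brush rests on the blue tiles: its near side is at v≈40, well past the tile edge at v≈125, and it spans u 260–457 inside the field's u 235–490. The steel dot shows at about (287,275), left of the fingers. Now I'll locate the dot and check it against the lid geometry.

```bash
python3 - <<'E'
from h import *
i=dict(np.load("w4.npz"))
for n,u,v in [("dot",287,275),("lid NL",224,146),("lid FL",469,146)]: print(n,onz(i,u,v,.081).round(4))
A,B=[onz(i,u,v,.081) for u,v in [(224,146),(469,146)]]
x=(B-A)/np.linalg.norm(B-A); y=np.array([-x[1],x[0],0]); print(np.linalg.norm(B-A),"pred dot",A+38*x/1e3-88*y/1e3)
print("brush near edge",[onz(i,u,40,.110).round(4) for u in (262,456)],"blue",[onz(i,u,v,.08).round(4) for u,v in((238,124),(483,125))])
E
```

```text
dot [ 0.5469 -0.0345  0.081 ]
lid NL [0.5204 0.0537 0.081 ]
lid FL [0.6629 0.0412 0.081 ]
0.14309606942363373 pred dot [ 0.55052747 -0.03727809  0.081     ]
brush near edge [array([0.5547, 0.104 , 0.11  ]), array([0.6428, 0.0962, 0.11  ])] blue [array([0.5304, 0.0654, 0.08  ]), array([0.6708, 0.0525, 0.08  ])]
```

Measured and predicted dot positions agree, at about (0.549, −0.036). I'll move over it, then press in small steps.

Call:
play_rows:
  targets:
    - {"travel": [-0.25, -0.36, 0], "turn": [0, 0, 0]}
    - {"travel": [-0.24, -0.36, 0], "turn": [0, 0, 0]}
    - {"travel": [0, 0, -0.5], "turn": [0, 0, 0]}
    - {"travel": [0, 0, -0.4], "turn": [0, 0, 0]}
    - {"travel": [0, 0, -0.2], "turn": [0, 0, 0]}
    - {"travel": [0, 0, 0], "turn": [0, 0, 0]}
    - {"travel": [0, 0, 0], "turn": [0, 0, 0]}

```text
clock: 6.78
position: [0.5485, -0.0352, 0.1042]
orientation: [0.737, 0.676, 0.0, 0.0]
ft_force: [0.5, 0.3, 0.6]
width: -0.0
finger_force: 0.0
```

Call:
play_rows:
  targets:
    - {"travel": [0, 0, -0.04], "turn": [0, 0, 0]}
    - {"travel": [0, 0, -0.04], "turn": [0, 0, 0]}
    - {"travel": [0, 0, -0.03], "turn": [0, 0, 0]}
    - {"travel": [0, 0, 0], "turn": [0, 0, 0]}

```text
clock: 7.28
position: [0.5482, -0.035, 0.0981]
orientation: [0.737, 0.676, 0.0, 0.0]
ft_force: [-1.3, 0.6, 4.2]
width: 0.0
finger_force: 2.0
```

Contact is at about z=0.098. I'll go on in 1 mm steps.

Call:
play_rows:
  targets:
    - {"travel": [0, 0, -0.02], "turn": [0, 0, 0]}
    - {"travel": [0, 0, -0.02], "turn": [0, 0, 0]}
    - {"travel": [0, 0, -0.02], "turn": [0, 0, 0]}
    - {"travel": [0, 0, 0], "turn": [0, 0, 0]}

```text
clock: 7.78
position: [0.5481, -0.035, 0.0951]
orientation: [0.737, 0.676, 0.0, 0.0]
ft_force: [-3.0, -0.5, 5.7]
width: -0.0001
finger_force: 2.7
```

Call:
play_rows:
  targets:
    - {"travel": [0, 0, -0.02], "turn": [0, 0, 0]}
    - {"travel": [0, 0, 0], "turn": [0, 0, 0]}

```text
clock: 8.02
position: [0.5481, -0.0349, 0.0941]
orientation: [0.737, 0.676, 0.0, 0.0]
ft_force: [-3.1, 1.0, 5.5]
width: 0.0
finger_force: 2.8
```

Call:
play_rows:
  targets:
    - {"travel": [0, 0, -0.01], "turn": [0, 0, 0]}
    - {"travel": [0, 0, 0], "turn": [0, 0, 0]}

```text
clock: 8.28
position: [0.5481, -0.035, 0.0936]
orientation: [0.737, 0.676, 0.0, 0.0]
ft_force: [-2.9, -0.2, 5.1]
width: 0.0
finger_force: 2.9
```

Call:
play_rows:
  targets:
    - {"travel": [0, 0, -0.01], "turn": [0, 0, 0]}
    - {"travel": [0, 0, -0.005], "turn": [0, 0, 0]}
    - {"travel": [0, 0, 0], "turn": [0, 0, 0]}

```text
clock: 8.65
position: [0.5482, -0.035, 0.0933]
orientation: [0.737, 0.676, 0.0, 0.0]
ft_force: [-4.6, 1.6, 9.6]
width: 0.0
finger_force: 4.6
```

The force has jumped, so the lid is at its hard stop. I'll withdraw straight up.

Call:
play_rows:
  targets:
    - {"travel": [0, 0, 0.3], "turn": [0, 0, 0]}
    - {"travel": [0, 0, 0.8], "turn": [0, 0, 0]}
    - {"travel": [0, 0, 0.9], "turn": [0, 0, 0]}
    - {"travel": [0, 0, 0.9], "turn": [0, 0, 0]}
    - {"travel": [0, 0, 0.5], "turn": [0, 0, 0]}
    - {"travel": [0, 0, 0], "turn": [0, 0, 0]}
    - {"travel": [0, 0, 0], "turn": [0, 0, 0]}
    - {"travel": [0, 0, 0], "turn": [0, 0, 0]}
    - {"travel": [0, 0, 0], "turn": [0, 0, 0]}
    - {"travel": [0, 0, 0], "turn": [0, 0, 0]}
    - {"travel": [0, 0, 0], "turn": [0, 0, 0]}
    - {"travel": [0, 0, 0], "turn": [0, 0, 0]}

```text
clock: 10.15
position: [0.548, -0.035, 0.2625]
orientation: [0.737, 0.676, 0.0, 0.0]
ft_force: [0.4, -0.1, -1.1]
width: 0.0003
finger_force: 0.0
```

```bash
python3 - <<'E'
from h import *
s,d,i=grab("side"); cv2.imwrite("pics/s5.png",cv2.resize(s[60:340,100:500],None,fx=2,fy=2))
print(read_state()["position"],read_state()["clock"])
E
```

```text
[ 0.54801273 -0.0349814   0.26257133] 10.2
```

View pics/s5.png

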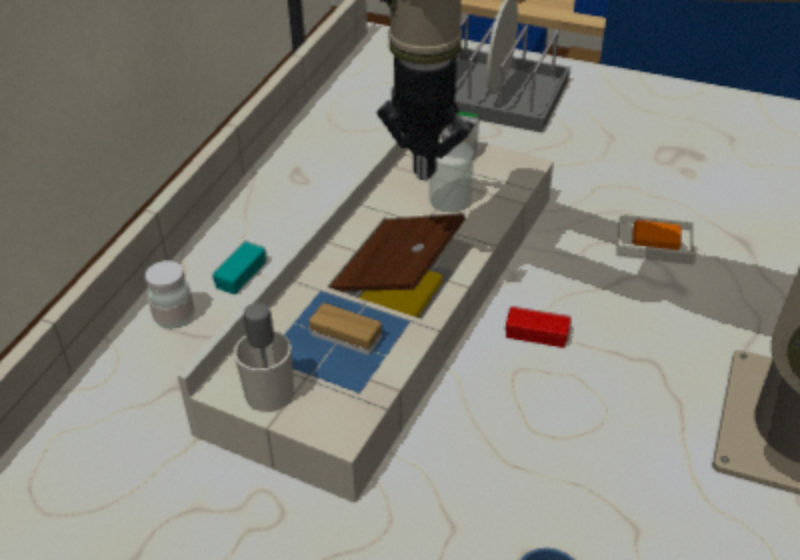

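The lid stands ajar (dot at about (417,248)). The brush lies bristles down, wholly on the blue tiles at about (345,327), and nothing else has moved.

```bash
python3 -c "
from cell import *
print(finish_job())"
```

```text
the job is handed in; nothing more can be done
None
```

The job is handed in after about 10 s of the 51 s allowed: the nail brush rests bristles down wholly on the blue tiles, the lid stands ajar, and the last picture shows no other things moved.

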